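Fetch the sold tumbler from behind the carafes

ROBOT

A 6-joint arm with a two-finger parallel gripper is mounted at the origin on the work surface. World frame = base frame: x ahead of the robot, y to its left, z up, the work surface at z = 0. Lengths are in m, angles in rad, forces in N, time in s.
With the tool pointing down it reaches from about 0.35 to 0.975 m from the base axis. Payload 4.9 kg.
Tool frame: the origin (TCP) lies midway between the tips of the shut fingers; the grasp point (between the pads) lies ctrl.tcp_to_grasp behind it (ctrl.tcp_to_grasp is the distance from the TCP to the grasp point, in m); z points along the fingers, y is the direction in which the jaws open and shut (so a half turn about z gives the same grasp; the last joint's range is limited). The gripper opens to 85 mm and grips with 20 to 120 N. Pads are 22 mm wide; open, the fingers measure 114 mm over their backs; the gripper's body (76 mm by 85 mm) begins 54 mm behind the grasp point. The pads swing forward as they close: fully open they stand 13 mm farther back than shut.
Start: joints at [0.983, 0.053, 1.613, -0, 1.476, -0.119], TCP at [0.282, 0.558, 0.231] pointing down, gripper open.
Joint ranges: [-3.01, 3.01], [-1.01, 2.22], [0.06, 2.58], [-1.02, 4.17], [0.09, 2.62], [-3.14, 3.14]. Speed limits (rad/s): [2.57, 2.57, 3.14, 3.14, 3.14, 3.14].

INTERFACE

Orientations are given as a rotation vector (axis times angle).
In Python, from station import ctrl, get_image, calibration, finish_job, models gives the robot as it stands.
- The arm moves only by the shell command python3 -m creep 'ROWS' [FORCE]. ROWS is JSON, a list of rows, each a list of 7 numbers: the opening, from 0 (shut) to 1 (fully open), then the shift along the tool's x, y, z in m, then the turn, a rotation vector about the tool's x, y, z in degrees. A call has 1 to 20 rows; each row shifts and turns the commanded pose from where the row before left it, along the tool's axes as they then stand; what a row does not reach is not made up. A row lasts 1/10 s, in which the tool goes at most 50 mm and 8.59 degrees, less where a joint would pass 70% of its speed; a pose out of reach is approached as far as the arm can. A call with a gripper value outside its range is refused whole. The fingers move at their own pace and stop on an object; FORCE is the grip in N (left out, the last holds). Time passes only in rows, so rows that do not move let the fingers close. It gives the time, the measured TCP pose, the force and the opening at its end, in the units of the state.
- ctrl.get_obs(): the state, without advancing time (a new reading comes with each control period).
- get_image(name): name is "scene" or "side" or "wrist"; returns the picture (384x512x3 uint8, red, green, blue); there is no depth.
- calibration(name): a dict with "mtx" (3x3 intrinsics, pixels), "R" (3x3) and "t" (3): a world point X has camera coordinates R X + t. Camera axes: x right, y down, z forward; pixel columns grow to the right and rows downward; lengths in m; the calibration is good to about 2 mm. A picture is of the moment at which its call begins: read the wrist's pose just before it. calibration takes no time and is no camera call; for the wrist camera it gives the pose at the moment of the call.
- finish_job(): hands the job in, once; it reports no verdict.
Trained networks look in the newest picture that a camera, given by its name, has taken for a name from the list of things; names that differ only in an ending like _2 or _b are one class to them, and where a whole thing is asked for, a point or a joint stands for the part that bears it (a point fixed in the world has none). Each returns a list of dicts, best first, with "conf" (0 to 1); they miss things now and then, are a little off and sometimes report something else, mostly with a low value. They report only what shows in the picture. A call takes as long as a camera call.
- models.search_frame(camera, name): "extent" ([left, top, right, bottom] in pixels, round what is visible of it).
The state is a dict: "t": time; "q": joint angles; "dq": joint speeds; "effort": joint torques, N m; "tool_pos": TCP position; "tool_rot": TCP orientation; "contact_force": force on the tool from outside, world axes, zero at the start; "wrist_torque": the same for the moment, N m; "opening": finger opening in m.
Only numpy, scipy, OpenCV 4.12 (cv2) and the standard library are available. Lean on these libraries where they do the work, as an engineer would, in place of code of your own. Each camera call takes 0.05 s, during which the arm holds its last target. There are 200 camera calls.

TASK

The green tumbler on the white display plinth is sold. Without moving it yet, stand all three carafes that block the way to it in the grey tray, then stand the tumbler upright in the open gift box, and then put the carafes back on the plinth, each upright in the middle of the felt pad that has its own colour (they may have been mixed up before). Set the glass down gently, never dropping it, tip none over, and leave the rose tumbler where it stands.

Things in the scene. Friction and masses are not known exactly. Their poses are not given: they have to be found in the camera images.
- carafe_blue_mid (a point): Glass carafe, blue, with a cork, loose, 0.3 to 0.55 kg, 205 mm tall, round: body 68 mm across up to 112 mm above the foot, sloping shoulder, straight neck 32 mm across from 146 to 183 mm, 36 mm lip, cork from 188 to 205 mm. Point: on its upright z axis, half-way up (102.5 mm above the foot); the neck's middle is 62 mm higher. It starts on one of the pads, not always its own.
- carafe_amber_mid (a point): Glass carafe, amber (orange), with a cork, loose, 0.3 to 0.55 kg, 205 mm tall, round: body 68 mm across up to 112 mm above the foot, sloping shoulder, straight neck 32 mm across from 146 to 183 mm, 36 mm lip, cork from 188 to 205 mm. Point: on its upright z axis, half-way up (102.5 mm above the foot); the neck's middle is 62 mm higher. It starts on one of the pads, not always its own.
- carafe_black_mid (a point): Glass carafe, black, with a cork, loose, 0.3 to 0.55 kg, 205 mm tall, round: body 68 mm across up to 112 mm above the foot, sloping shoulder, straight neck 32 mm across from 146 to 183 mm, 36 mm lip, cork from 188 to 205 mm. Point: on its upright z axis, half-way up (102.5 mm above the foot); the neck's middle is 62 mm higher. It starts on one of the pads, not always its own.
- tumbler_green_mid (a point): The green ribbed tumbler that was sold, loose, open-topped, 0.13 to 0.25 kg: 90 mm tall, 46 mm across the foot, 56 mm at the rim. Point: half-way up on its axis, 45 mm above the foot. It stands on the white plinth (fixed, 30 mm high, 250 x 280 mm) behind the carafes seen from the robot; they stand too close round it for a gripper to come down over it (free grasp: along the plinth's y).
- tumbler_rose_mid (a point): A rose-pink ribbed tumbler of the same shape (90 mm tall, 56 mm across the rim), loose: it stays where it stands on the plinth, about 100 mm from the green one, to its left or right. Point: half-way up on its axis. On the other side of the green one stands a low white tea-light holder, 60 mm across, 37 mm high.
- place_blue: Fixed round felt pad, blue, 84 mm across, 2 mm thick, on the white plinth: the place of the blue carafe. Origin: centre of its underside, z up (the carafe's foot stands 2 mm above it). A slanted ticket with a swatch of the same colour, 46 mm wide, up to 16 mm high, lies 42 to 68 mm from the centre in the pad's -x. The three pads lie 85 to 160 mm apart and have the plinth's axes.
- place_amber: Fixed round felt pad, amber (orange), 84 mm across, 2 mm thick, on the white plinth: the place of the amber (orange) carafe. Origin: centre of its underside, z up (the carafe's foot stands 2 mm above it). A slanted ticket with a swatch of the same colour, 46 mm wide, up to 16 mm high, lies 42 to 68 mm from the centre in the pad's -x. The three pads lie 85 to 160 mm apart and have the plinth's axes.
- place_black: Fixed round felt pad, black, 84 mm across, 2 mm thick, on the white plinth: the place of the black carafe. Origin: centre of its underside, z up (the carafe's foot stands 2 mm above it). A slanted ticket with a swatch of the same colour, 46 mm wide, up to 16 mm high, lies 42 to 68 mm from the centre in the pad's -x. The three pads lie 85 to 160 mm apart and have the plinth's axes.
- tray: A fixed low grey plastic tray on the table, left or right of the plinth: 280 mm long (its x) by 130 mm wide (its y), rim 14 mm high, walls and floor 4 mm thick. Origin: centre of its underside, z up. It has room for the three carafes in a row along its x, about 90 mm apart.
- giftbox: A fixed open cardboard gift-box bottom on the table, on the other side of the plinth from the tray: 100 by 100 mm outside, 40 mm high, walls and floor 4 mm thick. Origin: centre of its underside, z up. Its lid (cardboard with a green band, 106 mm square, 28 mm high) lies about 140 mm from it, in its +x direction.

How it is judged:
On the way, in this order (a step that is already met when the one before it is completed fails the run):
1. all three carafes stand upright, released and at rest in the grey tray, and the green tumbler is still where it stood (within 20 mm) (x of carafe_blue_mid in the frame of tray between -0.112 and 0.112 m and y of carafe_blue_mid in the frame of tray between -0.034 and 0.034 m and z of carafe_blue_mid in the frame of tray between 0.1 and 0.113 m and angle between each of carafe_blue_mid, carafe_amber_mid, carafe_black_mid's own z axis and vertical below 0.1 rad and linear speed of each of carafe_blue, carafe_amber, carafe_black below 0.02 m/s and angular speed of each of carafe_blue, carafe_amber, carafe_black below 0.2 rad/s and contact force between the fingers and carafe_blue below 0.1 N and x of carafe_amber_mid in the frame of tray between -0.112 and 0.112 m and y of carafe_amber_mid in the frame of tray between -0.034 and 0.034 m and z of carafe_amber_mid in the frame of tray between 0.1 and 0.113 m and contact force between the fingers and carafe_amber below 0.1 N and x of carafe_black_mid in the frame of tray between -0.112 and 0.112 m and y of carafe_black_mid in the frame of tray between -0.034 and 0.034 m and z of carafe_black_mid in the frame of tray between 0.1 and 0.113 m and contact force between the fingers and carafe_black below 0.1 N and distance of tumbler_green_mid from where it was at the start of the episode below 0.02 m), for 0.2 s.
2. the green tumbler stands upright and at rest on the floor of the gift box (horizontal distance between tumbler_green_mid and giftbox below 0.022 m and z of tumbler_green_mid in the frame of giftbox between 0.043 and 0.056 m and angle between tumbler_green_mid's own z axis and vertical below 0.1 rad and linear speed of tumbler_green below 0.02 m/s and angular speed of tumbler_green below 0.2 rad/s and contact force between the fingers and tumbler_green below 0.1 N), for 0.2 s.
At the end, for the whole second after the job is handed in: Each carafe stands upright (within 0.1 rad) and at rest on the pad of its own colour, its axis within 14 mm of the pad's centre; the green tumbler stands upright and at rest on the floor of the gift box, within 22 mm of its centre (horizontal distance between carafe_blue_mid and place_blue below 0.014 m and z of carafe_blue_mid in the frame of place_blue between 0.098 and 0.11 m and angle between each of carafe_blue_mid, carafe_amber_mid, carafe_black_mid, tumbler_green_mid's own z axis and vertical below 0.1 rad and linear speed of each of carafe_blue, carafe_amber, carafe_black, tumbler_green below 0.02 m/s and angular speed of each of carafe_blue, carafe_amber, carafe_black, tumbler_green below 0.2 rad/s and horizontal distance between carafe_amber_mid and place_amber below 0.014 m and z of carafe_amber_mid in the frame of place_amber between 0.098 and 0.11 m and horizontal distance between carafe_black_mid and place_black below 0.014 m and z of carafe_black_mid in the frame of place_black between 0.098 and 0.11 m and horizontal distance between tumbler_green_mid and giftbox below 0.022 m and z of tumbler_green_mid in the frame of giftbox between 0.043 and 0.056 m); the robot touches nothing.
It fails at once if a carafe or the green tumbler was dropped (fell free of the fingers at over 0.7 m/s, a drop of 25 mm) ((linear speed of carafe_blue above 0.7 m/s and contact force between the fingers and carafe_blue below 0.1 N) or (linear speed of carafe_amber above 0.7 m/s and contact force between the fingers and carafe_amber below 0.1 N) or (linear speed of carafe_black above 0.7 m/s and contact force between the fingers and carafe_black below 0.1 N) or (linear speed of tumbler_green above 0.7 m/s and contact force between the fingers and tumbler_green below 0.1 N)).
It fails at once if a carafe or a tumbler was tipped over (angle between any of carafe_blue_mid, carafe_amber_mid, carafe_black_mid, tumbler_green_mid, tumbler_rose_mid's own z axis and vertical above 0.6 rad).
It fails at once if the rose tumbler was moved from its place (more than 20 mm) (distance of tumbler_rose_mid from where it was at the start of the episode above 0.02 m).
It also fails if it takes over 136 s, if anything falls off the work surface, if the arm or the gripper's body presses on something with over 40 N, if the wrist force passes 120 N, or if a joint passes its speed limit or range.

## Working session

There is one attempt and no reset: what is moved stays moved. The work goes in short steps, Python scripts to look and compute and a shell command to move; the robot and the scene stay as the last step left them, time stands still between calls to the robot, and variables do not carry over. Pictures are saved under pics/ and viewed, about 12 in all and at most 16, crops included, and the job is handed in when it is done.

```bash
mkdir -p pics; ls; python3 - <<'E'
from station import ctrl,get_image,calibration,models
import cv2,numpy as np
print(ctrl.get_obs(), ctrl.tcp_to_grasp)
for c in ["scene","side"]:
    im=get_image(c); cv2.imwrite(f"pics/{c}0.png",im[:,:,::-1])
    k=calibration(c); print(c,k)
    for n in ["carafe_blue_mid","carafe_amber_mid","carafe_black_mid","tumbler_green_mid","tumbler_rose_mid","place_blue","place_amber","place_black","tray","giftbox"]:
        print(n,[(np.round(d["extent"]).tolist(),round(d["conf"],2)) for d in models.search_frame(c,n)[:2]])
E
```

```text
pics
{'t': 0.0, 'q': array([ 9.83005892e-01,  5.33677483e-02,  1.61428709e+00, -3.70151180e-05,
        1.47599459e+00, -1.19004868e-01]), 'dq': array([-1.81821824e-04, -9.23132740e-05,  6.47016782e-04, -4.91950466e-04,
       -1.72962582e-04,  9.93966912e-05]), 'effort': array([ 2.56943449e-04, -3.93679726e+01, -3.70179105e+01, -2.88268507e-05,
        6.82799437e-03, -1.61444422e-05]), 'tool_pos': array([0.28204241, 0.55704813, 0.23006039]), 'tool_rot': array([-7.29479436e-01, -3.05502864e+00,  3.05049417e-03]), 'contact_force': array([ 0.28991274,  0.53497482, -0.37268646]), 'wrist_torque': array([ 0.0001675 ,  0.01553616, -0.02431016]), 'opening': 0.08522933528953666} 0.0187
scene {'mtx': array([[422.95977276,   0.        , 253.94947534],
       [  0.        , 422.95977276, 191.98284433],
       [  0.        ,   0.        ,   1.        ]]), 'R': array([[ 0.72741524,  0.68603499, -0.01493514],
       [ 0.51363943, -0.55879557, -0.65109296],
       [-0.45501824,  0.46594367, -0.75885104]]), 't': array([-0.43358057, -0.21574705,  1.23324885])}
carafe_blue_mid [([200.0, 156.0, 234.0,
[... 789 characters left out ...]
.77418383]]), 't': array([0.44955731, 0.35959803, 0.5803233 ])}
carafe_blue_mid [([285.0, 129.0, 312.0, 209.0], 0.76), ([260.0, 223.0, 306.0, 249.0], 0.75)]
carafe_amber_mid [([262.0, 157.0, 296.0, 240.0], 0.76)]
carafe_black_mid [([222.0, 172.0, 256.0, 255.0], 0.64)]
tumbler_green_mid [([242.0, 177.0, 267.0, 215.0], 0.92)]
tumbler_rose_mid [([192.0, 192.0, 225.0, 232.0], 0.83)]
place_blue [([259.0, 218.0, 309.0, 254.0], 0.91)]
place_amber [([294.0, 198.0, 317.0, 222.0], 0.62)]
place_black [([222.0, 237.0, 273.0, 268.0], 0.88), ([336.0, 137.0, 390.0, 183.0], 0.27)]
tray [([119.0, 268.0, 273.0, 382.0], 0.71)]
giftbox [([339.0, 135.0, 391.0, 184.0], 0.69), ([288.0, 130.0, 312.0, 210.0], 0.68)]
```

```bash
python3 - <<'E'
import cv2,numpy as np
a=cv2.imread("pics/scene0.png")
cv2.imwrite("pics/a.png",cv2.resize(a[90:350,60:390],None,fx=2.3,fy=2.3,interpolation=cv2.INTER_CUBIC))
b=cv2.imread("pics/side0.png")
cv2.imwrite("pics/b.png",cv2.resize(b[110:384,110:420],None,fx=2.18,fy=2.18,interpolation=cv2.INTER_CUBIC))
E
```

```text
(no output)
```

View pics/a.png

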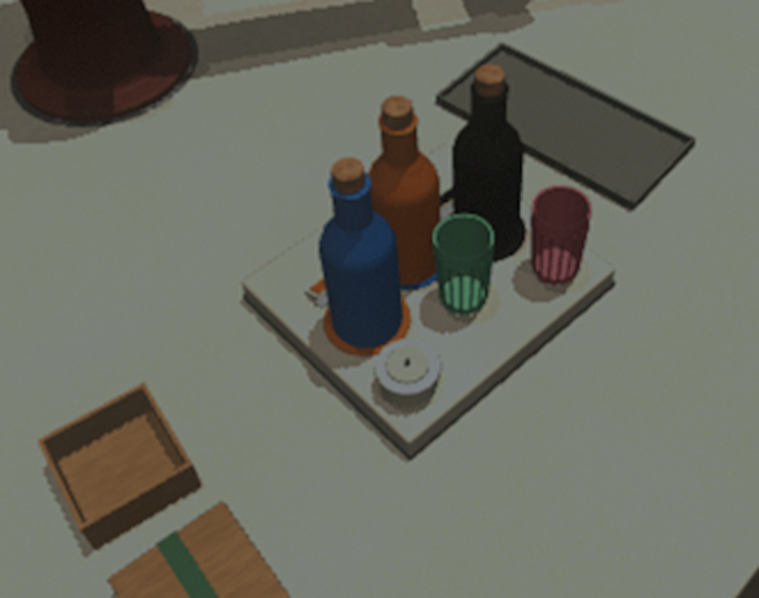

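View pics/b.png

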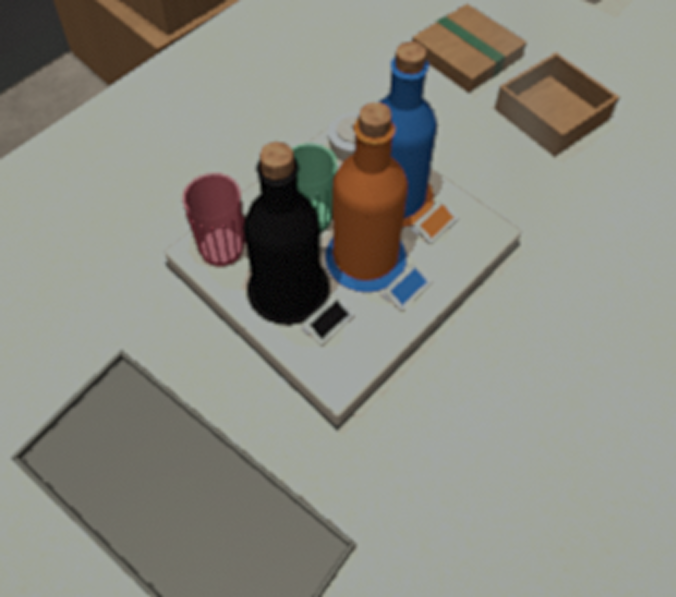

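Blue stands on the amber pad, amber on the blue pad and black on its own. The tray is on the +y side and the box on the other side. Next I turn the corner and cork pixels into positions.

```bash
cat > h.py <<'E'
import numpy as np
def ray(k,p):
    d=k["R"].T@np.linalg.solve(k["mtx"],[p[0],p[1],1.]); return -k["R"].T@k["t"],d
def plane(k,p,z):
    o,d=ray(k,p); return o+d*(z-o[2])/d[2]
def tri(L):
    A=np.zeros((3,3));b=np.zeros(3)
    for k,p in L:
        o,d=ray(k,p);d=d/np.linalg.norm(d);M=np.eye(3)-np.outer(d,d);A+=M;b+=M@o
    return np.linalg.solve(A,b)
def proj(k,X):
    q=k["mtx"]@(k["R"]@np.asarray(X)+k["t"]); return q[:2]/q[2]
E
python3 - <<'E'
from h import *
from station import calibration
np.set_printoptions(precision=4,suppress=True)
S,D=calibration("scene"),calibration("side")
s=lambda u,v:(u/2.3+60-.3,v/2.3+90-.3); d=lambda u,v:(u/2.18+110-.3,v/2.18+110-.3)
P=dict(blue=((349,167),(411,49),.237),amber=((398,104),(376,111),.237),black=((491,72),(279,151),.237),
 green_rim=((464,236),(315,163),.12),rose_rim=((562,207),(214,193),.12))
for n,(a,b,z) in P.items(): print(n,plane(S,s(*a),z)[:2],plane(D,d(*b),z)[:2],tri([(S,s(*a)),(D,d(*b))]))
Q=dict(plinthS=(S,s,.03,[(245,290),(408,447),(613,272)]),plinthD=(D,d,.03,[(168,255),(338,415),(519,236)]),
 trayS=(S,s,.014,[(437,97),(503,46),(693,140),(632,203)]),trayD=(D,d,.014,[(15,458),(122,354),(354,546)]),
 boxS=(S,s,.04,[(42,441),(145,387),(198,484),(95,540)]),boxD=(D,d,.04,[(497,100),(555,57),(617,99),(557,147)]),
 lidS=(S,s,.028,[(108,580),(222,506)]),lidD=(D,d,.028,[(413,42),(465,5),(524,45),(470,80)]),
 padamberD=(D,d,.032,[(437,222)]),padblueS=(D,d,.038,[(408,287)]),tickblack=(D,d,.038,[(330,321)]),candle=(S,s,.067,[(407,364)]))
for n,(k,f,z,L) in Q.items():
    X=np.array([plane(k,f(*p),z)[:2] for p in L]); print(n,X.tolist() if 0 else X.round(4).tolist(),"mean",X.mean(0))
E
```

```text
blue [ 0.5498 -0.0595] [ 0.5502 -0.064 ] [ 0.55   -0.0612  0.2387]
amber [0.5256 0.0197] [0.5259 0.0144] [0.5259 0.0172 0.239 ]
black [0.5561 0.1038] [0.5553 0.0973] [0.5559 0.1001 0.239 ]
green_rim [0.5984 0.0229] [0.5931 0.0155] [0.5957 0.0192 0.1211]
rose_rim [0.6413 0.1104] [0.6396 0.1053] [0.6405 0.1074 0.1214]
plinthS [[0.4348, -0.1179], [0.6735, -0.1304], [0.6868, 0.145]] mean [ 0.5983 -0.0345]
plinthD [[0.6752, 0.1502], [0.4359, 0.1619], [0.4199, -0.1062]] mean [0.5103 0.0686]
trayS [[0.3647, 0.2286], [0.3595, 0.3542], [0.6312, 0.3721], [0.6381, 0.2463]] mean [0.4984 0.3003]
trayD [[0.6254, 0.3727], [0.6328, 0.2483], [0.3591, 0.2307]] mean [0.5391 0.2839]
boxS [[0.4414, -0.3453], [0.4618, -0.2525], [0.5731, -0.2778], [0.5515, -0.3642]] mean [ 0.507 -0.31 ]
boxD [[0.5424, -0.2486], [0.5299, -0.3595], [0.437, -0.3434], [0.451, -0.2305]] mean [ 0.4901 -0.2955]
lidS [[0.5805, -0.3753], [0.5973, -0.2743]] mean [ 0.5889 -0.3248]
lidD [[0.6873, -0.2775], [0.6801, -0.3841], [0.5764, -0.3668], [0.5916, -0.2674]] mean [ 0.6339 -0.324 ]
padamberD [[0.4934, -0.0633]] mean [ 0.4934 -0.0633]
padblueS [[0.4665, 0.0224]] mean [0.4665 0.0224]
tickblack [[0.4991, 0.1005]] mean [0.4991 0.1005]
candle [[0.631, -0.0866]] mean [ 0.631  -0.0866]
```

```bash
python3 -m creep '[[1,0,0,-0.01,0,0,7.9],[1,0,0,-0.01,0,0,7.9],[1,0,0,-0.01,0,0,7.9],[1,0,0,-0.01,0,0,7.9],[1,0,0,-0.01,0,0,7.9],[1,0,0,-0.01,0,0,7.9],[1,0,0,-0.01,0,0,7.9],[1,0,0,0,0,0,7.9]]' 60
python3 -m creep '[[0.65,-0.02,0.01,0,0,0,0],[0.65,-0.03,0.018,0,0,0,0],[0.65,-0.03,0.018,0,0,0,0],[0.65,-0.03,0.018,0,0,0,0],[0.65,-0.03,0.018,0,0,0,0],[0.65,-0.03,0.018,0,0,0,0],[0.65,-0.03,0.018,0,0,0,0],[0.65,-0.03,0.018,0,0,0,0],[0.65,-0.03,0.018,0,0,0,0],[0.65,-0.03,0.018,0,0,0,0],[0.65,-0.03,0.018,0,0,0,0],[0.65,-0.03,0.018,0,0,0,0],[0.65,-0.03,0.018,0,0,0,0],[0.65,-0.03,0.018,0,0,0,0],[0.65,-0.027,0.018,0,0,0,0],[0.65,-0.02,0.012,0,0,0,0],[0.65,0,0,0,0,0,0],[0.65,0,0,0,0,0,0]]'
python3 - <<'E'
from station import ctrl,get_image,calibration
import cv2,numpy as np
np.set_printoptions(precision=4,suppress=True)
print(calibration("wrist")); im=get_image("wrist"); cv2.imwrite("pics/w1.png",im[:,:,::-1])
E
```

```text
t: 1.9
tool_pos: [0.2828, 0.5582, 0.3035]
tool_rot: [-2.228, -2.213, -0.005]
contact_force: [-0.2, 0.3, 0.3]
opening: 0.0854
t: 3.7
tool_pos: [0.5558, 0.1002, 0.3012]
tool_rot: [-2.223, -2.219, 0.0]
contact_force: [0.3, 0.3, 0.0]
opening: 0.0555
{'mtx': array([[307.4835,   0.    , 249.6358],
       [  0.    , 307.4835, 189.2256],
       [  0.    ,   0.    ,   1.    ]]), 'R': array([[ 1.    , -0.0025, -0.0015],
       [-0.0019, -0.9579,  0.2871],
       [-0.0021, -0.2871, -0.9579]]), 't': array([-0.555 ,  0.0403,  0.478 ])}
```

View pics/w1.png

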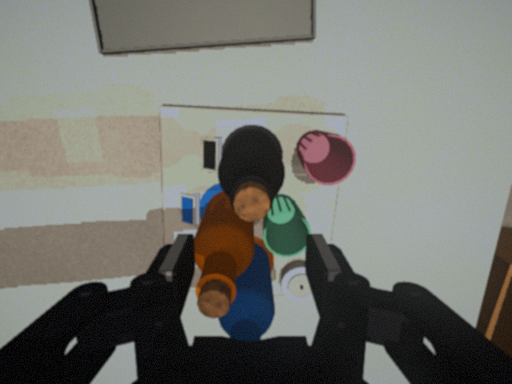

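The wrist view shows the black cork top at about (253,204), with the rose tumbler right of it. I'll check this against the estimates.

```bash
python3 - <<'E'
from h import *
from station import calibration
np.set_printoptions(precision=4,suppress=True)
W=calibration("wrist")
print("black pred",proj(W,[.5559,.1001,.237]),"meas",plane(W,(253,204),.237), "amber",plane(W,(214,303),.237), proj(W,[.5259,.0172,.237]))
for p in [(103,51),(314,38)]: print("tray",plane(W,p,.014))
for p in [(162,105),(347,115)]: print("plinth",plane(W,p,.03))
E
```

```text
black pred [250.2863 205.735 ] meas [0.5579 0.1014 0.237 ] amber [0.5269 0.0179 0.237 ] [212.7342 303.7912]
tray [0.3659 0.2323 0.014 ]
tray [0.6375 0.2471 0.014 ]
plinth [0.441  0.1652 0.03  ]
plinth [0.6833 0.1522 0.03  ]
```

```bash
python3 -m creep '[[0.65,0,0.001,0.02,0,0,0],[0.65,0,0,0.025,0,0,0],[0.65,0,0,0.025,0,0,0],[0.65,0,0,0.025,0,0,0],[0.65,0,0,0.02,0,0,0],[0.65,0,0,0.01,0,0,0],[0.65,0,0,0,0,0,0],[0,0,0,0,0,0,0],[0,0,0,0,0,0,0],[0,0,0,0,0,0,0],[0,0,0,0,0,0,0],[0,0,0,0,0,0,0]]' 60
```

```text
t: 4.95
tool_pos: [0.5577, 0.1005, 0.1782]
tool_rot: [2.222, 2.219, 0.003]
contact_force: [-2.1, 0.8, 6.0]
opening: 0.031
```

```bash
python3 -m creep '[[0,0,0,-0.004,0,0,0],[0,0,0,-0.008,0,0,0],[0,0,0,-0.012,0,0,0],[0,0,0,-0.012,0,0,0],[0,0.006,0,-0.008,0,0,0],[0,0.013,0.001,0,0,0,0],[0,0.02,0.002,0,0,0,0],[0,0.025,0.003,0,0,0,0],[0,0.026,0.003,0,0,0,0],[0,0.026,0.003,0,0,0,0],[0,0.026,0.003,0,0,0,0],[0,0.025,0.003,0,0,0,0],[0,0.018,0.003,0,0,0,0],[0,0.012,0.003,0,0,0,0],[0,0.007,0,0,0,0,0],[0,0.0035,0,0,0,0,0],[0,0,0,0,0,0,0],[0,0,0,0,0,0,0]]'
python3 - <<'E'
from station import get_image
import cv2,numpy as np
f=lambda n:get_image(n)[:,:,::-1]
cv2.imwrite("pics/t1.png",np.hstack([cv2.resize(f("side")[180:384,60:330],None,fx=1.4,fy=1.4),cv2.resize(f("wrist"),(380,286))]))
E
```

```text
t: 6.75
tool_pos: [0.5812, 0.307, 0.2203]
tool_rot: [2.223, 2.219, -0.001]
contact_force: [0.4, -0.4, -5.3]
opening: 0.0312
```

View pics/t1.png

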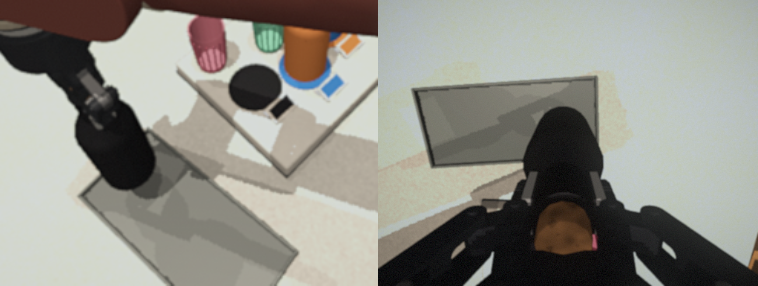

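Black hangs upright over the far end of the tray, and its pad is clear (side px ≈ (241,242)).

```bash
python3 - <<'E'
from h import *
from station import calibration
np.set_printoptions(precision=4,suppress=True)
W,D=calibration("wrist"),calibration("side")
for p in [(51,121),(295,105),(71,223)]: print("tray",plane(W,p,.014))
for p in [(82,195),(148,131),(296,252)]: print("traySide",plane(D,(p[0]/1.4+60,p[1]/1.4+180),.014))
print(plane(D,(241.2,242),.032))
E
```

```text
tray [0.3592 0.3561 0.014 ]
tray [0.631  0.3727 0.014 ]
tray [0.3607 0.2331 0.014 ]
traySide [0.6234 0.3696 0.014 ]
traySide [0.6301 0.2504 0.014 ]
traySide [0.3602 0.2313 0.014 ]
[0.5566 0.0994 0.032 ]
```

```bash
python3 -m creep '[[0,0,0,0.015,0,0,0],[0,0,0,0.02,0,0,0],[0,0,0,0.015,0,0,0],[0,0,0,0.008,0,0,0],[0,0,0,0.004,0,0,0],[0,0,0,0.002,0,0,0],[0,0,0,0.002,0,0,0],[0,0,0,0.002,0,0,0],[0,0,0,0,0,0,0],[0,0,0,0,0,0,0]]'
```

```text
t: 7.85
tool_pos: [0.5813, 0.3078, 0.1527]
tool_rot: [2.222, 2.22, 0.001]
contact_force: [1.2, -0.9, -4.6]
opening: 0.0309
```

```bash
python3 -m creep '[[0,0,0,0.0015,0,0,0],[0,0,0,0.0005,0,0,0],[0,0,0,0,0,0,0]]'; python3 -m creep '[[0,0,0,0.0015,0,0,0],[0,0,0,0,0,0,0],[0,0,0,0,0,0,0]]'
```

```text
t: 8.15
tool_pos: [0.5811, 0.3078, 0.1503]
tool_rot: [2.222, 2.22, 0.0]
contact_force: [0.2, 0.4, -4.6]
opening: 0.0309
t: 8.45
tool_pos: [0.5814, 0.308, 0.1503]
tool_rot: [2.222, 2.22, 0.001]
contact_force: [-4.0, -1.7, 5.2]
opening: 0.0311
```

```bash
python3 -m creep '[[0.65,0,0,0,0,0,0],[0.65,0,0,0,0,0,0],[0.65,0,0,0,0,0,0],[0.65,0,0,-0.01,0,0,0],[0.65,0,0,-0.02,0,0,0],[0.65,0,0,-0.03,0,0,0],[0.65,0,0,-0.03,0,0,0],[0.65,0,0,-0.03,0,0,0]]'
python3 -m creep '[[0.65,-0.02,0,0,0,0,0],[0.65,-0.03,-0.007,0,0,0,0],[0.65,-0.03,-0.007,0,0,0,0],[0.65,-0.03,-0.007,0,0,0,0],[0.65,-0.03,-0.007,0,0,0,0],[0.65,-0.03,-0.007,0,0,0,0],[0.65,-0.03,-0.007,0,0,0,0],[0.65,-0.03,-0.007,0,0,0,0],[0.65,-0.03,-0.006,0,0,0,0],[0.65,-0.02,0,0,0,0,0],[0.65,-0.0105,0,0,0,0,0],[0.65,0,0,0,0,0,0]]'
python3 - <<'E'
from station import get_image,calibration,ctrl
import cv2,numpy as np
from h import *
W=calibration("wrist"); cv2.imwrite("pics/w2.png",get_image("wrist")[:,:,::-1])
print(ctrl.get_obs()["tool_pos"])
for X in [(.526,.0175,.237),(.55,-.062,.237)]: print(proj(W,X))
E
```

```text
t: 9.25
tool_pos: [0.5812, 0.3077, 0.2708]
tool_rot: [2.222, 2.22, 0.001]
contact_force: [0.0, -0.4, 0.3]
opening: 0.0556
t: 10.45
tool_pos: [0.5257, 0.0162, 0.2686]
tool_rot: [-2.225, -2.218, 0.0]
contact_force: [-0.2, 0.2, 0.3]
opening: 0.0554
[0.5257339  0.0170863  0.26866098]
[250.40373939 220.66617913]
[285.53148267 327.50791262]
```

View pics/w2.png

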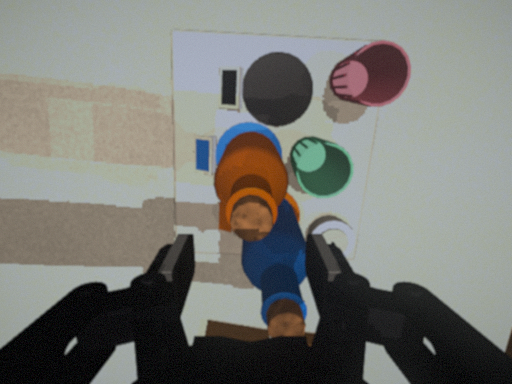

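Amber's cork is at (254,217), 3 px from the prediction, so I correct by 2 mm. The black pad is at (278,88). Now I grasp amber.

```bash
python3 -m creep '[[0.65,0.002,0.001,0.015,0,0,0],[0.65,0,0,0.025,0,0,0],[0.65,0,0,0.025,0,0,0],[0.65,0,0,0.018,0,0,0],[0.65,0,0,0.008,0,0,0],[0.65,0,0,0,0,0,0],[0,0,0,0,0,0,0],[0,0,0,0,0,0,0],[0,0,0,0,0,0,0],[0,0,0,0,0,0,0],[0,0,0,0,0,0,0]]' 60
python3 -m creep '[[0,0,0,-0.004,0,0,0],[0,0,0,-0.008,0,0,0],[0,0,0,-0.012,0,0,0],[0,0,0,-0.012,0,0,0],[0,0.006,0,-0.008,0,0,0],[0,0.013,-0.001,0,0,0,0],[0,0.02,-0.002,0,0,0,0],[0,0.025,-0.003,0,0,0,0],[0,0.03,-0.003,0,0,0,0],[0,0.03,-0.003,0,0,0,0],[0,0.03,-0.003,0,0,0,0],[0,0.03,-0.003,0,0,0,0],[0,0.03,-0.003,0,0,0,0],[0,0.025,-0.003,0,0,0,0],[0,0.02,-0.003,0,0,0,0],[0,0.014,-0.002,0,0,0,0],[0,0.008,-0.001,0,0,0,0],[0,0.004,0,0,0,0,0],[0,0,0,0,0,0,0],[0,0,0,0,0,0,0]]'
```

```text
t: 11.6
tool_pos: [0.5274, 0.0193, 0.1792]
tool_rot: [2.222, 2.219, 0.002]
contact_force: [-2.0, 0.8, 4.9]
opening: 0.0309
t: 13.6
tool_pos: [0.4973, 0.3037, 0.2217]
tool_rot: [2.223, 2.219, -0.001]
contact_force: [-0.0, -0.2, -4.7]
opening: 0.0309
```

```bash
python3 -m creep '[[0,0,0,0.015,0,0,0],[0,0,0,0.02,0,0,0],[0,0,0,0.015,0,0,0],[0,0,0,0.009,0,0,0],[0,0,0,0.005,0,0,0],[0,0,0,0.002,0,0,0],[0,0,0,0.002,0,0,0],[0,0,0,0.0015,0,0,0],[0,0,0,0.0015,0,0,0],[0,0,0,0,0,0,0],[0,0,0,0,0,0,0]]'
```

```text
t: 14.7
tool_pos: [0.4974, 0.3045, 0.1513]
tool_rot: [2.222, 2.22, 0.001]
contact_force: [0.7, -0.2, -3.9]
opening: 0.0309
```

```bash
python3 -m creep '[[0,0,0,0.0015,0,0,0],[0,0,0,0,0,0,0],[0,0,0,0,0,0,0]]'
```

```text
t: 15.0
tool_pos: [0.4976, 0.3047, 0.1512]
tool_rot: [2.222, 2.22, 0.002]
contact_force: [-4.3, 0.0, 5.9]
opening: 0.0314
```

```bash
python3 -m creep '[[0.65,0,0,0,0,0,0],[0.65,0,0,0,0,0,0],[0.65,0,0,0,0,0,0],[0.65,0,0,-0.01,0,0,0],[0.65,0,0,-0.02,0,0,0],[0.65,0,0,-0.03,0,0,0],[0.65,0,0,-0.03,0,0,0],[0.65,0,0,-0.03,0,0,0]]'
python3 -m creep '[[0.65,-0.02,0,0,0,0,0],[0.65,-0.03,0.005,0,0,0,0],[0.65,-0.035,0.005,0,0,0,0],[0.65,-0.035,0.005,0,0,0,0],[0.65,-0.035,0.006,0,0,0,0],[0.65,-0.035,0.006,0,0,0,0],[0.65,-0.035,0.006,0,0,0,0],[0.65,-0.035,0.006,0,0,0,0],[0.65,-0.035,0.005,0,0,0,0],[0.65,-0.035,0.005,0,0,0,0],[0.65,-0.02,0.005,0,0,0,0],[0.65,-0.0135,0,0,0,0,0],[0.65,0,0,0,0,0,0]]'
python3 - <<'E'
from station import get_image,calibration,ctrl
import cv2,numpy as np
from h import *
W=calibration("wrist"); cv2.imwrite("pics/w3.png",get_image("wrist")[:,:,::-1])
print(ctrl.get_obs()["tool_pos"])
for X in [(.551,-.061,.237)]: print(proj(W,X))
E
```

```text
t: 15.8
tool_pos: [0.4972, 0.3043, 0.2712]
tool_rot: [2.222, 2.22, 0.001]
contact_force: [0.9, -0.3, 0.4]
opening: 0.0555
t: 17.1
tool_pos: [0.5507, -0.0604, 0.2697]
tool_rot: [2.225, 2.218, 0.0]
contact_force: [-0.5, 0.4, 0.4]
opening: 0.0554
[ 0.5506612  -0.05933245  0.26960681]
[250.25099629 222.86026388]
```

View pics/w3.png

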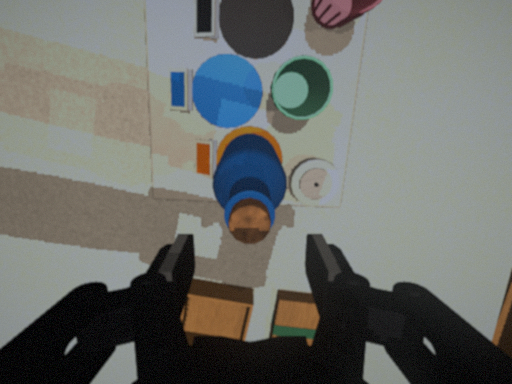

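```bash
python3 -m creep '[[0.65,0,0,0.015,0,0,0],[0.65,0,0,0.025,0,0,0],[0.65,0,0,0.025,0,0,0],[0.65,0,0,0.018,0,0,0],[0.65,0,0,0.008,0,0,0],[0.65,0,0,0,0,0,0],[0,0,0,0,0,0,0],[0,0,0,0,0,0,0],[0,0,0,0,0,0,0],[0,0,0,0,0,0,0],[0,0,0,0,0,0,0]]' 60
python3 -m creep '[[0,0,0,-0.004,0,0,0],[0,0,0,-0.008,0,0,0],[0,0,0,-0.012,0,0,0],[0,0,0,-0.012,0,0,0],[0,0,-0.005,-0.008,0,0,0],[0,0,-0.01,0,0,0,0],[0,0,-0.018,0,0,0,0],[0,0.007,-0.018,0,0,0,0],[0,0.015,-0.015,0,0,0,0],[0,0.022,-0.012,0,0,0,0],[0,0.027,-0.011,0,0,0,0],[0,0.028,-0.01,0,0,0,0],[0,0.028,-0.01,0,0,0,0],[0,0.028,-0.01,0,0,0,0],[0,0.028,-0.01,0,0,0,0],[0,0.028,-0.007,0,0,0,0],[0,0.028,-0.003,0,0,0,0],[0,0.028,0,0,0,0,0],[0,0.028,0,0,0,0,0],[0,0.024,0,0,0,0,0]]'
python3 -m creep '[[0,0.018,0,0,0,0,0],[0,0.012,0,0,0,0,0],[0,0.007,0,0,0,0,0],[0,0.004,0,0,0,0,0],[0,0,0,0,0,0,0],[0,0,0,0,0,0,0]]'
```

```text
t: 18.25
tool_pos: [0.5514, -0.0594, 0.1798]
tool_rot: [2.221, 2.219, 0.002]
contact_force: [-1.0, 1.9, 4.8]
opening: 0.0306
t: 20.25
tool_pos: [0.411, 0.2608, 0.2219]
tool_rot: [-2.222, -2.221, 0.001]
contact_force: [-0.1, -0.6, -2.8]
opening: 0.0311
t: 20.85
tool_pos: [0.4122, 0.3004, 0.2223]
tool_rot: [2.223, 2.219, -0.0]
contact_force: [-0.8, -0.4, -3.2]
opening: 0.0312
```

```bash
python3 -m creep '[[0,0,0,0.015,0,0,0],[0,0,0,0.02,0,0,0],[0,0,0,0.015,0,0,0],[0,0,0,0.009,0,0,0],[0,0,0,0.005,0,0,0],[0,0,0,0.002,0,0,0],[0,0,0,0.002,0,0,0],[0,0,0,0.0015,0,0,0],[0,0,0,0.001,0,0,0],[0,0,0,0,0,0,0],[0,0,0,0,0,0,0]]'
python3 -m creep '[[0,0,0,0.001,0,0,0],[0,0,0,0,0,0,0],[0,0,0,0,0,0,0]]'
```

```text
t: 21.95
tool_pos: [0.4122, 0.301, 0.1521]
tool_rot: [2.222, 2.22, 0.001]
contact_force: [-0.7, -0.1, -3.6]
opening: 0.0312
t: 22.25
tool_pos: [0.4124, 0.3012, 0.1518]
tool_rot: [2.222, 2.22, 0.002]
contact_force: [-2.2, -1.2, 2.3]
opening: 0.031
```

```bash
python3 -m creep '[[0.65,0,0,0,0,0,0],[0.65,0,0,0,0,0,0],[0.65,0,0,0,0,0,0],[0.65,0,0,-0.01,0,0,0],[0.65,0,0,-0.02,0,0,0],[0.65,0,0,-0.03,0,0,0],[0.65,0,0,-0.03,0,0,0],[0.65,0,0,-0.03,0,0,0]]'
python3 -m creep '[[1,-0.02,0.01,0,0,0,0],[1,-0.03,0.016,0,0,0,0],[1,-0.03,0.018,0,0,0,0],[1,-0.03,0.02,0,0,0,0],[1,-0.03,0.02,0,0,0,0],[1,-0.03,0.02,0,0,0,0],[1,-0.03,0.02,0,0,0,0],[1,-0.03,0.02,0,0,0,0],[1,-0.025,0.02,0,0,0,0],[1,-0.017,0.012,0,0,0,0],[1,-0.01,0.008,0,0,0,0],[1,0,0,0,0,0,0],[1,0,0,0,0,0,0]]'
python3 - <<'E'
from station import get_image,calibration,ctrl
import cv2,numpy as np
from h import *
np.set_printoptions(precision=4,suppress=True)
W=calibration("wrist"); a=get_image("wrist")[:,:,::-1];
S,D=calibration("scene"),calibration("side"); s=get_image("scene")[:,:,::-1]; d=get_image("side")[:,:,::-1]
np.save("w4.npy",a);np.save("s4.npy",s);np.save("d4.npy",d)
cv2.imwrite("pics/w4.png",np.hstack([a[:, :400],s[80:380,190:390].repeat(1,0) if 0 else cv2.resize(s[100:260,150:390],(400,267)).copy() if 0 else cv2.resize(d[110:384,110:390],(392,384))]))
print(ctrl.get_obs()["tool_pos"])
for n,X in dict(g=(.596,.019,.12),bl=(.5566,.0994,.032),blue=(.526,.0175,.032),am=(.5505,-.061,.032)).items(): print(n,proj(W,X),proj(D,X),proj(S,X))
E
```

```text
t: 23.05
tool_pos: [0.4121, 0.3009, 0.2728]
tool_rot: [2.222, 2.22, 0.001]
contact_force: [0.6, 0.4, 0.3]
opening: 0.0556
t: 24.35
tool_pos: [0.5955, 0.0195, 0.2709]
tool_rot: [-2.222, -2.22, -0.0]
contact_force: [0.4, -0.8, 0.3]
opening: 0.0857
[0.5953 0.0198 0.271 ]
g [250.4572 175.9656] [252.0703 184.7249] [259.3342 192.7682]
bl [217.2004  92.151 ] [241.2158 241.9982] [270.4171 189.3512]
blue [195.0428 160.0619] [276.6    225.8644] [236.8921 202.2838]
am [216.3961 217.8395] [289.8517 199.0501] [219.6306 228.4839]
```

View pics/w4.png

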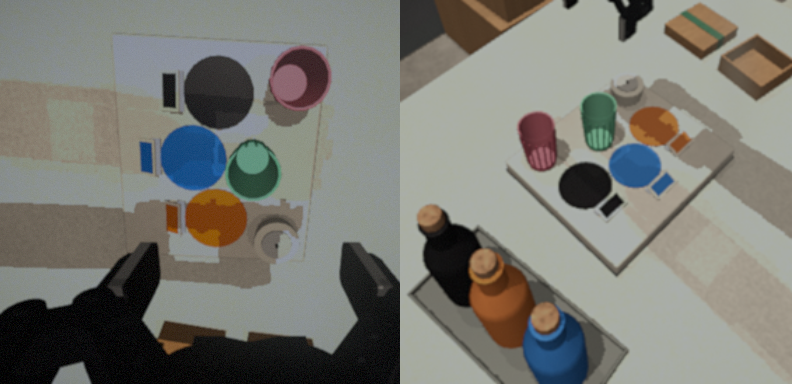

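Carafes are upright in the tray and all three pads are clear. Wrist px: black (218,92), blue (194,157), amber (216,218), green rim about (254,172). I'll segment them for precision.

```bash
python3 - <<'E'
from station import calibration
import cv2,numpy as np
from h import *
np.set_printoptions(precision=4,suppress=True)
K=dict(w4=calibration("wrist"),s4=calibration("scene"),d4=calibration("side"))
P=dict(bl=(.5566,.0994,.032),blue=(.526,.0175,.032),am=(.5505,-.061,.032))
for f,k in K.items():
    im=np.load(f+".npy"); hsv=cv2.cvtColor(np.ascontiguousarray(im),cv2.COLOR_BGR2HSV); h,s,v=cv2.split(hsv)
    M=dict(bl=(v<75)&(s<90),blue=(h>95)&(h<125)&(s>130),am=(h<16)&(s>130))
    for n,X in P.items():
        c=proj(k,X); r=k["mtx"][0,0]*.042/(k["R"]@np.array(X)+k["t"])[2]
        yy,xx=np.mgrid[:384,:512]; m=(M[n]&(np.hypot(xx-c[0],yy-c[1])<r*1.35)).astype(np.uint8)
        m=cv2.morphologyEx(m,cv2.MORPH_OPEN,np.ones((3,3)))
        L,lab,st,ce=cv2.connectedComponentsWithStats(m)
        if L<2: print(f,n,"none");continue
        i=1+st[1:,4].argmax(); hull=cv2.convexHull(np.argwhere(lab==i)[:,::-1].astype(np.int32))
        mo=cv2.moments(hull); q=(mo["m10"]/mo["m00"],mo["m01"]/mo["m00"])
        Y=plane(k,q,.032); print(f,n,np.round(q,1),st[i,:4],Y[:2], "exp area",round(3.14*r*r),mo["m00"])
k=K["w4"];im=np.load("w4.npy");hsv=cv2.cvtColor(np.ascontiguousarray(im),cv2.COLOR_BGR2HSV);h,s,v=cv2.split(hsv)
m=((h>60)&(h<92)&(s>60)).astype(np.uint8);m=cv2.morphologyEx(m,cv2.MORPH_OPEN,np.ones((3,3)));L,lab,st,ce=cv2.connectedComponentsWithStats(m);i=1+st[1:,4].argmax();print(st[i])
l,t,w,hh=st[i,:4]; print(plane(k,(l+w/2,t+hh-w*.49),.12))
E
```

```text
w4 bl [218.2  92.1] [185  56  68  73] [0.5577 0.0997] exp area 3919 3870.0
w4 blue [192.9 157.4] [161 126  65  64] [0.5235 0.0211] exp area 3459 3223.5
w4 am [216.8 220.1] [186 199  61  48] [ 0.551  -0.0641] exp area 3091 2166.0
s4 bl [267.9 193.7] [249 178  39  34] [0.5613 0.0854] exp area 987 946.0
s4 blue [235.2 201.9] [220 189  30  27] [0.5223 0.0157] exp area 1036 634.0
s4 am [219.  228.8] [201 214  37  31] [ 0.5501 -0.0624] exp area 1146 853.0
d4 bl [241.6 241.9] [224 226  37  33] [0.5562 0.0986] exp area 1206 910.0
d4 blue [277.3 227.6] [260 213  36  30] [0.522  0.0199] exp area 1127 812.0
d4 am [291.  199.5] [275 187  33  27] [ 0.5477 -0.0619] exp area 1001 643.5
[ 225  140   56   60 2557]
[0.5984 0.0227 0.12  ]
```

```bash
python3 -m creep '[[1,0.002,0.002,0.015,0,0,0],[1,0,0,0.03,0,0,0],[1,0,0,0.035,0,0,0],[1,0,0,0.035,0,0,0],[1,0,0,0.03,0,0,0],[1,0,0,0.025,0,0,0],[1,0,0,0.015,0,0,0],[1,0,0,0.011,0,0,0],[1,0,0,0,0,0,0],[1,0,0,0,0,0,0]]' 40
python3 -m creep '[[0,0,0,0,0,0,0],[0,0,0,0,0,0,0],[0,0,0,0,0,0,0],[0,0,0,0,0,0,0],[0,0,0,0,0,0,0]]' 40
```

```text
t: 25.5
tool_pos: [0.5985, 0.0208, 0.0758]
tool_rot: [2.222, 2.22, 0.002]
contact_force: [0.2, 0.1, 0.7]
opening: 0.0854
t: 26.0
tool_pos: [0.5988, 0.0206, 0.0767]
tool_rot: [2.221, 2.219, 0.002]
contact_force: [-2.7, 0.4, 6.3]
opening: 0.0551
```

```bash
python3 -m creep '[[0,0,0,-0.004,0,0,0],[0,0,0,-0.01,0,0,0],[0,0,0,-0.02,0,0,0],[0,0,0,-0.02,0,0,0],[0,0,0,-0.02,0,0,0],[0,0,0,-0.015,0,0,0],[0,0,0,-0.006,0,0,0],[0,0,0,0,0,0,0]]'
python3 - <<'E'
import cv2,numpy as np
s=np.load("s4.npy")[250:342,70:162];d=np.load("d4.npy")[125:195,325:405]
cv2.imwrite("pics/box.png",np.hstack([cv2.resize(s,(396,396),interpolation=cv2.INTER_CUBIC),cv2.resize(cv2.copyMakeBorder(d,0,10,0,0,cv2.BORDER_CONSTANT),(396,396),interpolation=cv2.INTER_CUBIC)]))
E
```

```text
t: 26.8
tool_pos: [0.5983, 0.0207, 0.1708]
tool_rot: [2.222, 2.219, 0.002]
contact_force: [-0.4, -0.3, -2.5]
opening: 0.055
```

View pics/box.png

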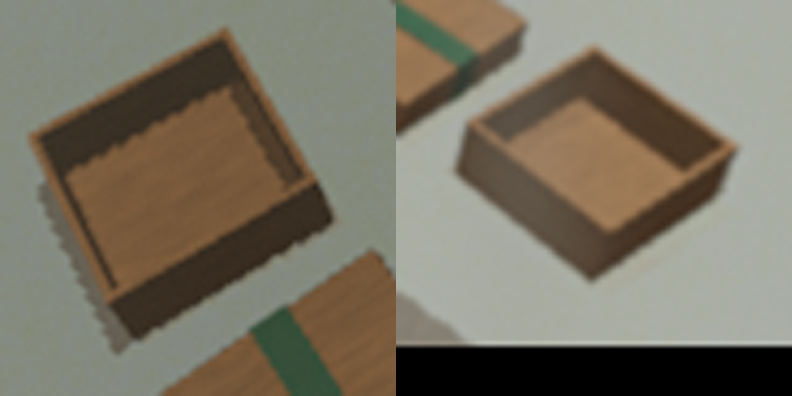

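```bash
python3 - <<'E'
from station import calibration
from h import *
np.set_printoptions(precision=4,suppress=True)
S,D=calibration("scene"),calibration("side")
A=np.array([plane(S,(u/4.304+70-.4,v/4.304+250-.4),.04)[:2] for u,v in [(32,136),(227,30),(317,180),(107,300)]])
B=np.array([plane(D,(u/4.95+325-.4,v/4.95+125-.4),.04)[:2] for u,v in [(342,150),(212,239),(72,122),(198,46)]])
for X in(A,B):print(X.tolist(),X.mean(0),np.linalg.norm(np.roll(X,-1,0)-X,axis=1))
E
```

```text
[[0.439581777095016, -0.3462951783472441], [0.45840104446610064, -0.2510896143420611], [0.5546522206722146, -0.26987503609207586], [0.5339401104027298, -0.3669254424318428]] [ 0.4966 -0.3085] [0.097  0.0981 0.0992 0.0966]
[[0.43547668331290873, -0.3457280427802534], [0.45414096420236266, -0.24633991016432666], [0.5523832045861721, -0.27079644321459695], [0.5333381076891939, -0.36697633831829235]] [ 0.4938 -0.3075] [0.1011 0.1012 0.098  0.1001]
```

```bash
python3 -m creep '[[0,-0.006,0,0,0,0,0],[0,-0.013,-0.004,0,0,0,0],[0,-0.02,-0.007,0,0,0,0],[0,-0.026,-0.008,0,0,0,0],[0,-0.028,-0.009,0,0,0,0],[0,-0.028,-0.009,0,0,0,0],[0,-0.028,-0.009,0,0,0,0],[0,-0.028,-0.009,0,0,0,0],[0,-0.028,-0.009,0,0,0,0],[0,-0.028,-0.009,0,0,0,0],[0,-0.028,-0.009,0,0,0,0],[0,-0.026,-0.009,0,0,0,0],[0,-0.02,-0.007,0,0,0,0],[0,-0.012,-0.005,0,0,0,0],[0,-0.007,0,0,0,0,0],[0,-0.003,0,0,0,0,0],[0,0,0,0,0,0,0],[0,0,0,0,0,0,0]]'
python3 -m creep '[[0,0,0,0.015,0,0,0],[0,0,0,0.025,0,0,0],[0,0,0,0.025,0,0,0],[0,0,0,0.02,0,0,0],[0,0,0,0.014,0,0,0],[0,0,0,0.008,0,0,0],[0,0,0,0.004,0,0,0],[0,0,0,0.003,0,0,0],[0,0,0,0.002,0,0,0],[0,0,0,0,0,0,0],[0,0,0,0,0,0,0]]'
```

```text
t: 28.6
tool_pos: [0.4948, -0.3075, 0.1697]
tool_rot: [-2.221, -2.221, -0.0]
contact_force: [0.7, 0.0, -2.1]
opening: 0.0549
t: 29.7
tool_pos: [0.4948, -0.3085, 0.0545]
tool_rot: [2.222, 2.219, 0.0]
contact_force: [-0.5, -0.1, -1.7]
opening: 0.0543
```

```bash
python3 -m creep '[[0,0,0,0.0015,0,0,0],[0,0,0,0.0015,0,0,0],[0,0,0,0,0,0,0]]'; python3 -m creep '[[0,0,0,0.001,0,0,0],[0,0,0,0,0,0,0],[0,0,0,0,0,0,0]]'
```

```text
t: 30.0
tool_pos: [0.4946, -0.3082, 0.0509]
tool_rot: [2.222, 2.22, 0.0]
contact_force: [0.3, -0.1, -1.6]
opening: 0.0549
t: 30.3
tool_pos: [0.4947, -0.3086, 0.0508]
tool_rot: [2.222, 2.22, -0.001]
contact_force: [-3.3, 1.1, 5.4]
opening: 0.0547
```

```bash
python3 -m creep '[[1,0,0,0,0,0,0],[1,0,0,0,0,0,0],[1,0,0,0,0,0,0],[1,0,0,0,0,0,0],[1,0,0,-0.01,0,0,0],[1,0,0,-0.02,0,0,0],[1,0,0,-0.03,0,0,0],[1,0,0,-0.03,0,0,0],[1,0,0,-0.04,0,0,0],[1,0,0,-0.04,0,0,0],[1,0,0,-0.04,0,0,0],[1,0,0,-0.02,0,0,0],[1,0,0,0,0,0,0]]'
python3 - <<'E'
import cv2,numpy as np
from station import *
from h import *
w=get_image("wrist");d=get_image("side");cv2.imwrite("pics/g.png",np.hstack([w,cv2.resize(d[100:384,60:420],(288*384//384*1,384*288//384+0)) if 0 else d[:, 100:388]])[:,:,::-1])
W=calibration("wrist");D=calibration("side");X=(.495,-.308,.094);print(ctrl.get_obs()["tool_pos"],proj(W,X),proj(D,X))
E
```

```text
t: 31.6
tool_pos: [0.496, -0.3094, 0.2858]
tool_rot: [2.216, 2.214, 0.002]
contact_force: [-0.5, 0.8, 0.2]
opening: 0.085
[ 0.49445892 -0.30813217  0.28015343] [250.27886944 167.36503718] [370.93383377 136.30263271]
```

View pics/g.png

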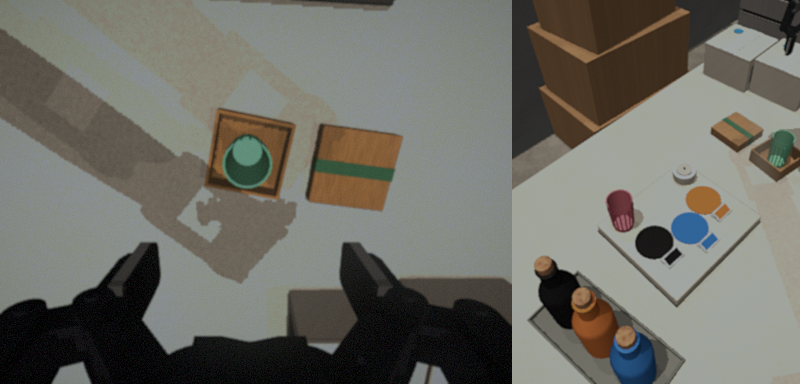

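Green stands upright, near the middle of the box, with its foot at (248,150). The pads and tray are undisturbed. Next is amber, from the middle slot.

```bash
python3 -m creep '[[0.65,0.016,0,0,0,0,0],[0.65,0.03,0,0,0,0,0],[0.65,0.036,0,0,0,0,0],[0.65,0.036,0,0,0,0,0],[0.65,0.036,0,0,0,0,0],[0.65,0.036,0,0,0,0,0],[0.65,0.036,0,0,0,0,0],[0.65,0.036,0,0,0,0,0],[0.65,0.036,0,0,0,0,0],[0.65,0.036,0,0,0,0,0],[0.65,0.036,0,0,0,0,0],[0.65,0.036,0,0,0,0,0],[0.65,0.036,0,0,0,0,0],[0.65,0.036,0,0,0,0,0],[0.65,0.036,0,0,0,0,0],[0.65,0.036,0.003,0,0,0,0],[0.65,0.032,0,0,0,0,0],[0.65,0.02,0,0,0,0,0],[0.65,0.01,0,0,0,0,0],[0.65,0,0,0,0,0,0]]'
python3 - <<'E'
from station import *
o=ctrl.get_obs();print(o["tool_pos"],o["tool_rot"])
E
```

```text
t: 33.7
tool_pos: [0.4968, 0.3047, 0.278]
tool_rot: [-2.22, -2.222, 0.004]
contact_force: [0.7, 0.8, -1.2]
opening: 0.0553
[0.49681548 0.30465266 0.27804916] [-2.21961583 -2.22162855  0.00443761]
```

```bash
python3 -m creep '[[0.65,0,0,0.015,0,0,0],[0.65,0,0,0.03,0,0,0],[0.65,0,0,0.035,0,0,0],[0.65,0,0,0.025,0,0,0],[0.65,0,0,0.015,0,0,0],[0.65,0,0,0.006,0,0,0],[0.65,0,0,0,0,0,0],[0.65,0,0,0,0,0,0],[0,0,0,0,0,0,0],[0,0,0,0,0,0,0],[0,0,0,0,0,0,0],[0,0,0,0,0,0,0],[0,0,0,0,0,0,0]]' 60
python3 -m creep '[[0,0,0,-0.004,0,0,0],[0,0,0,-0.01,0,0,0],[0,0,0,-0.018,0,0,0],[0,0,0,-0.018,0,0,0],[0,0,0,-0.014,0,0,0],[0,0,0,-0.008,0,0,0],[0,0,0,0,0,0,0]]'
```

```text
t: 35.0
tool_pos: [0.4984, 0.3044, 0.1557]
tool_rot: [2.222, 2.22, 0.002]
contact_force: [-2.8, -0.2, 6.2]
opening: 0.0313
t: 35.7
tool_pos: [0.4987, 0.3041, 0.2272]
tool_rot: [2.222, 2.22, 0.004]
contact_force: [0.4, 0.6, -5.5]
opening: 0.0315
```

```bash
python3 -m creep '[[0,-0.006,0,0,0,0,0],[0,-0.013,0,0,0,0,0],[0,-0.02,0,0,0,0,0],[0,-0.027,0,0,0,0,0],[0,-0.03,0,0,0,0,0],[0,-0.03,0.004,0,0,0,0],[0,-0.03,0.006,0,0,0,0],[0,-0.03,0.007,0,0,0,0],[0,-0.03,0.007,0,0,0,0],[0,-0.03,0.007,0,0,0,0],[0,-0.03,0.007,0,0,0,0],[0,-0.028,0.006,0,0,0,0],[0,-0.024,0.005,0,0,0,0],[0,-0.018,0.0025,0,0,0,0],[0,-0.012,0,0,0,0,0],[0,-0.006,0,0,0,0,0],[0,-0.002,0,0,0,0,0],[0,0,0,0,0,0,0],[0,0,0,0,0,0,0]]'
python3 -m creep '[[0,0,0,0.01,0,0,0],[0,0,0,0.013,0,0,0],[0,0,0,0.008,0,0,0],[0,0,0,0.004,0,0,0],[0,0,0,0,0,0,0],[0,0,0,0,0,0,0]]'
python3 - <<'E'
import cv2,numpy as np
from station import *
w=get_image("scene");d=get_image("side");cv2.imwrite("pics/p1.png",np.hstack([cv2.resize(w[110:270,150:330],(432,384)),cv2.resize(d[130:280,200:340],(358,384))])[:,:,::-1])
E
```

```text
t: 37.6
tool_pos: [0.5491, -0.0615, 0.2258]
tool_rot: [-2.221, -2.221, -0.0]
contact_force: [0.6, -0.4, -5.5]
opening: 0.0314
t: 38.2
tool_pos: [0.5493, -0.0622, 0.1908]
tool_rot: [2.222, 2.22, 0.0]
contact_force: [-0.2, 0.8, -4.9]
opening: 0.0309
```

View pics/p1.png

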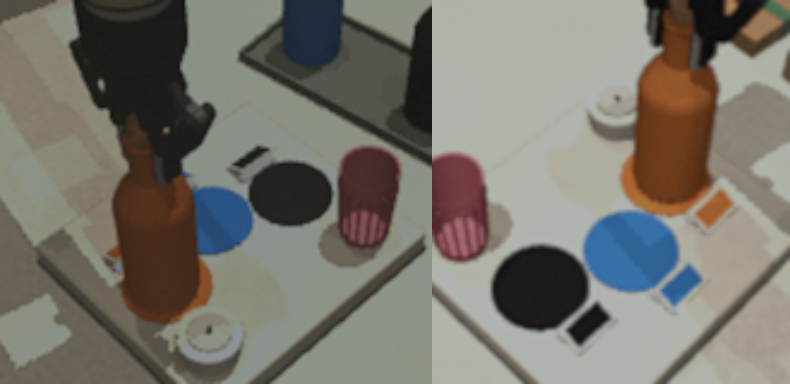

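Amber is hovering about 7 mm up, centred over its pad in both views. I lower it to contact.

```bash
python3 -m creep '[[0,0,0,0.002,0,0,0],[0,0,0,0.002,0,0,0],[0,0,0,0.0015,0,0,0],[0,0,0,0.001,0,0,0],[0,0,0,0,0,0,0],[0,0,0,0,0,0,0]]'; python3 -m creep '[[0,0,0,0.0015,0,0,0],[0,0,0,0,0,0,0],[0,0,0,0,0,0,0]]'
```

```text
t: 38.9
tool_pos: [0.5492, -0.0622, 0.1843]
tool_rot: [2.223, 2.22, -0.0]
contact_force: [-0.0, -0.6, -5.3]
opening: 0.0311
t: 39.2
tool_pos: [0.5496, -0.0624, 0.1837]
tool_rot: [2.222, 2.22, 0.001]
contact_force: [-1.2, 0.0, -0.1]
opening: 0.0312
```

```bash
python3 -m creep '[[0,0,0,0.0005,0,0,0],[0.65,0,0,0,0,0,0],[0.65,0,0,0,0,0,0],[0.65,0,0,0,0,0,0],[0.65,0,0,-0.01,0,0,0],[0.65,0,0,-0.02,0,0,0],[0.65,0,0,-0.03,0,0,0],[0.65,0,0,-0.03,0,0,0],[0.65,0,0,-0.006,0,0,0]]'
python3 -m creep '[[0.65,0.018,-0.006,0,0,0,0],[0.65,0.03,-0.012,0,0,0,0],[0.65,0.034,-0.013,0,0,0,0],[0.65,0.034,-0.013,0,0,0,0],[0.65,0.034,-0.013,0,0,0,0],[0.65,0.034,-0.013,0,0,0,0],[0.65,0.034,-0.013,0,0,0,0],[0.65,0.034,-0.013,0,0,0,0],[0.65,0.034,-0.013,0,0,0,0],[0.65,0.034,-0.013,0,0,0,0],[0.65,0.025,-0.009,0,0,0,0],[0.65,0.014,-0.006,0,0,0,0],[0.65,0.005,0,0,0,0,0],[0.65,0,0,0,0,0,0],[0.65,0,0,0,0,0,0]]'
```

```text
t: 40.1
tool_pos: [0.5512, -0.0627, 0.284]
tool_rot: [2.217, 2.215, 0.007]
contact_force: [0.1, -0.4, 0.7]
opening: 0.0557
t: 41.6
tool_pos: [0.4124, 0.3014, 0.2776]
tool_rot: [-2.223, -2.22, 0.002]
contact_force: [0.4, 0.4, -0.5]
opening: 0.0556
```

Spot on; down 0.125, grip, lift 0.072.

```bash
python3 -m creep '[[0.65,0,0,0.015,0,0,0],[0.65,0,0,0.03,0,0,0],[0.65,0,0,0.035,0,0,0],[0.65,0,0,0.025,0,0,0],[0.65,0,0,0.014,0,0,0],[0.65,0,0,0.006,0,0,0],[0.65,0,0,0,0,0,0],[0.65,0,0,0,0,0,0],[0,0,0,0,0,0,0],[0,0,0,0,0,0,0],[0,0,0,0,0,0,0],[0,0,0,0,0,0,0],[0,0,0,0,0,0,0]]' 60
python3 -m creep '[[0,0,0,-0.004,0,0,0],[0,0,0,-0.01,0,0,0],[0,0,0,-0.018,0,0,0],[0,0,0,-0.018,0,0,0],[0,0,0,-0.014,0,0,0],[0,0,0,-0.008,0,0,0],[0,0,0,0,0,0,0]]'
```

```text
t: 42.9
tool_pos: [0.4132, 0.3025, 0.155]
tool_rot: [2.222, 2.22, 0.003]
contact_force: [-1.6, -0.3, 5.0]
opening: 0.0315
t: 43.6
tool_pos: [0.4132, 0.3022, 0.2267]
tool_rot: [2.222, 2.22, 0.004]
contact_force: [0.8, 1.0, -3.1]
opening: 0.0316
```

```bash
python3 -m creep '[[0,-0.006,0,0,0,0,0],[0,-0.013,0.003,0,0,0,0],[0,-0.02,0.008,0,0,0,0],[0,-0.025,0.011,0,0,0,0],[0,-0.028,0.013,0,0,0,0],[0,-0.028,0.013,0,0,0,0],[0,-0.028,0.013,0,0,0,0],[0,-0.028,0.013,0,0,0,0],[0,-0.028,0.013,0,0,0,0],[0,-0.026,0.011,0,0,0,0],[0,-0.022,0.008,0,0,0,0],[0,-0.015,0.004,0,0,0,0],[0,-0.008,0,0,0,0,0],[0,-0.0055,0,0,0,0,0],[0,0,0,0,0,0,0],[0,0,0,0,0,0,0]]'
python3 -m creep '[[0,0,0,0.01,0,0,0],[0,0,0,0.013,0,0,0],[0,0,0,0.008,0,0,0],[0,0,0,0.004,0,0,0],[0,0,0,0,0,0,0],[0,0,0,0,0,0,0]]'
python3 - <<'E'
import cv2,numpy as np
from station import *
w=get_image("scene");d=get_image("side");cv2.imwrite("pics/p2.png",np.hstack([cv2.resize(w[110:270,150:330],(432,384)),cv2.resize(d[130:280,200:340],(358,384))])[:,:,::-1])
E
```

```text
t: 45.2
tool_pos: [0.522, 0.0219, 0.2253]
tool_rot: [-2.222, -2.221, -0.0]
contact_force: [0.5, 0.8, -3.0]
opening: 0.0313
t: 45.8
tool_pos: [0.5224, 0.0213, 0.1904]
tool_rot: [2.222, 2.22, 0.0]
contact_force: [0.2, 0.4, -2.7]
opening: 0.0315
```

View pics/p2.png

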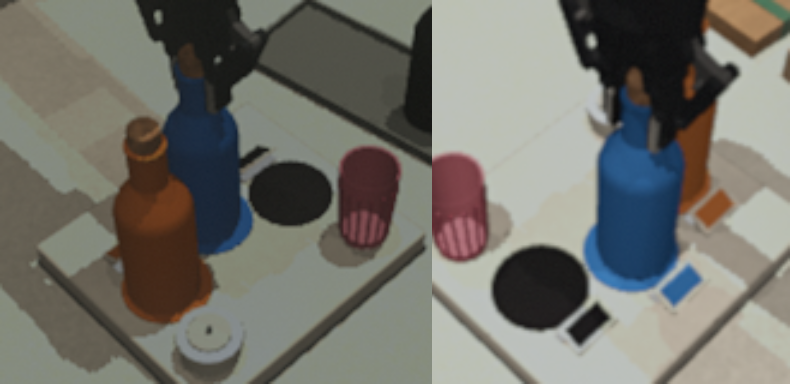

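Amber stands upright on its pad, and blue is centred just above its own. I lower it.

```bash
python3 -m creep '[[0,0,0,0.002,0,0,0],[0,0,0,0.002,0,0,0],[0,0,0,0.0015,0,0,0],[0,0,0,0.0015,0,0,0],[0,0,0,0,0,0,0],[0,0,0,0,0,0,0]]'; python3 -m creep '[[0,0,0,0.0015,0,0,0],[0,0,0,0,0,0,0],[0,0,0,0,0,0,0]]'
```

```text
t: 46.5
tool_pos: [0.5223, 0.0213, 0.1833]
tool_rot: [-2.223, -2.22, 0.0]
contact_force: [-0.4, -0.0, -3.3]
opening: 0.0313
t: 46.8
tool_pos: [0.5227, 0.0212, 0.1831]
tool_rot: [2.222, 2.22, 0.001]
contact_force: [-2.4, -0.2, 3.8]
opening: 0.0315
```

```bash
python3 -m creep '[[0.65,0,0,0,0,0,0],[0.65,0,0,0,0,0,0],[0.65,0,0,0,0,0,0],[0.65,0,0,-0.01,0,0,0],[0.65,0,0,-0.02,0,0,0],[0.65,0,0,-0.03,0,0,0],[0.65,0,0,-0.03,0,0,0],[0.65,0,0,-0.006,0,0,0]]'
python3 -m creep '[[0.65,0.018,0.003,0,0,0,0],[0.65,0.027,0.006,0,0,0,0],[0.65,0.03,0.007,0,0,0,0],[0.65,0.03,0.007,0,0,0,0],[0.65,0.03,0.007,0,0,0,0],[0.65,0.03,0.007,0,0,0,0],[0.65,0.03,0.007,0,0,0,0],[0.65,0.03,0.007,0,0,0,0],[0.65,0.028,0.0075,0,0,0,0],[0.65,0.018,0,0,0,0,0],[0.65,0.011,0,0,0,0,0],[0.65,0.005,0,0,0,0,0],[0.65,0,0,0,0,0,0],[0.65,0,0,0,0,0,0]]'
```

```text
t: 47.6
tool_pos: [0.5243, 0.0211, 0.2833]
tool_rot: [2.218, 2.216, 0.008]
contact_force: [0.0, 0.5, 0.9]
opening: 0.0556
t: 49.0
tool_pos: [0.5811, 0.3074, 0.2779]
tool_rot: [2.223, 2.219, -0.0]
contact_force: [-0.7, 0.4, -0.4]
opening: 0.0554
```

```bash
python3 -m creep '[[0.65,0,0,0.015,0,0,0],[0.65,0,0,0.03,0,0,0],[0.65,0,0,0.035,0,0,0],[0.65,0,0,0.025,0,0,0],[0.65,0,0,0.014,0,0,0],[0.65,0,0,0.005,0,0,0],[0.65,0,0,0,0,0,0],[0.65,0,0,0,0,0,0]]' 60
```

```text
t: 49.8
tool_pos: [0.5821, 0.3085, 0.1556]
tool_rot: [2.222, 2.219, 0.004]
contact_force: [-0.1, -0.3, 0.8]
opening: 0.0553
```

```bash
python3 -m creep '[[0,0,0,0.002,0,0,0],[0,0,0,0,0,0,0],[0,0,0,0,0,0,0],[0,0,0,0,0,0,0],[0,0,0,0,0,0,0]]' 60
python3 -m creep '[[0,0,0,-0.004,0,0,0],[0,0,0,-0.01,0,0,0],[0,0,0,-0.018,0,0,0],[0,0,0,-0.018,0,0,0],[0,0,0,-0.014,0,0,0],[0,0,0,-0.008,0,0,0],[0,0,0,0,0,0,0]]'
```

```text
t: 50.3
tool_pos: [0.5815, 0.3086, 0.1534]
tool_rot: [2.222, 2.22, 0.003]
contact_force: [-2.0, -0.1, 5.2]
opening: 0.0314
t: 51.0
tool_pos: [0.5822, 0.3087, 0.2266]
tool_rot: [2.221, 2.219, 0.006]
contact_force: [0.9, 0.6, -4.6]
opening: 0.0316
```

```bash
python3 -m creep '[[0,-0.006,-0.003,0,0,0,0],[0,-0.013,-0.005,0,0,0,0],[0,-0.02,-0.005,0,0,0,0],[0,-0.025,-0.005,0,0,0,0],[0,-0.027,-0.004,0,0,0,0],[0,-0.027,-0.003,0,0,0,0],[0,-0.027,0,0,0,0,0],[0,-0.025,0,0,0,0,0],[0,-0.018,0,0,0,0,0],[0,-0.012,0,0,0,0,0],[0,-0.0065,0,0,0,0,0],[0,-0.003,0,0,0,0,0],[0,0,0,0,0,0,0],[0,0,0,0,0,0,0]]'
python3 -m creep '[[0,0,0,0.01,0,0,0],[0,0,0,0.013,0,0,0],[0,0,0,0.01,0,0,0],[0,0,0,0.004,0,0,0],[0,0,0,0,0,0,0],[0,0,0,0,0,0,0]]'
python3 - <<'E'
import cv2,numpy as np
from station import *
w=get_image("scene");d=get_image("side");cv2.imwrite("pics/p3.png",np.hstack([cv2.resize(w[110:270,180:360],(432,384)),cv2.resize(d[130:280,180:320],(358,384))])[:,:,::-1])
E
```

```text
t: 52.4
tool_pos: [0.5558, 0.0994, 0.2237]
tool_rot: [-2.222, -2.221, -0.0]
contact_force: [-0.8, 0.1, -5.3]
opening: 0.0315
t: 53.0
tool_pos: [0.556, 0.0988, 0.1868]
tool_rot: [2.223, 2.22, 0.0]
contact_force: [0.6, -0.3, -4.5]
opening: 0.0314
```

View pics/p3.png

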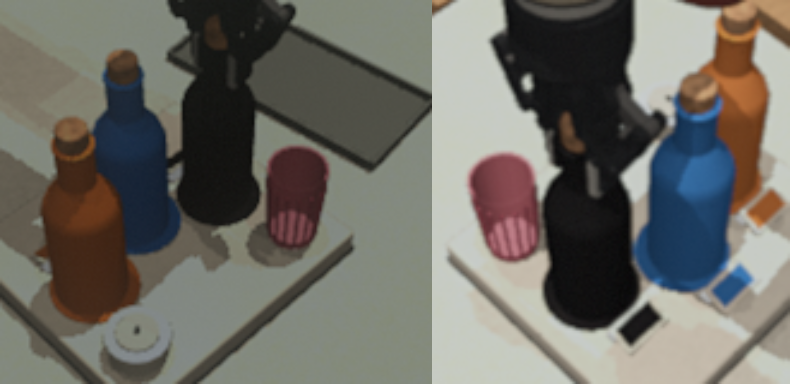

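All are centred, so I lower black to contact.

```bash
python3 -m creep '[[0,0,0,0.002,0,0,0],[0,0,0,0.0015,0,0,0],[0,0,0,0.001,0,0,0],[0,0,0,0.001,0,0,0],[0,0,0,0,0,0,0],[0,0,0,0,0,0,0]]'; python3 -m creep '[[0,0,0,0.001,0,0,0],[0,0,0,0,0,0,0],[0,0,0,0,0,0,0]]'
```

```text
t: 53.7
tool_pos: [0.556, 0.0987, 0.1815]
tool_rot: [2.222, 2.22, 0.0]
contact_force: [-0.7, -0.7, -3.0]
opening: 0.0311
t: 54.0
tool_pos: [0.5562, 0.0988, 0.1815]
tool_rot: [2.222, 2.22, 0.001]
contact_force: [-2.6, -0.9, 4.0]
opening: 0.0315
```

```bash
python3 -m creep '[[0.65,0,0,0,0,0,0],[0.65,0,0,0,0,0,0],[0.65,0,0,0,0,0,0],[0.65,0,0,-0.01,0,0,0],[0.65,0,0,-0.02,0,0,0],[0.65,0,0,-0.03,0,0,0],[0.65,0,0,-0.03,0,0,0],[0.65,0,0,-0.02,0,0,0],[0.65,0.03,0,0,0,0,0],[0.65,0.04,0,0,0,0,0],[0.65,0.04,0,0,0,0,0],[0.65,0.04,0,0,0,0,0],[0.65,0.03,0,0,0,0,0],[0.65,0,0,0,0,0,0],[0.65,0,0,0,0,0,0]]'
python3 - <<'E'
import cv2,numpy as np
from station import *
from h import *
np.set_printoptions(precision=4,suppress=True)
w=get_image("scene");d=get_image("side");cv2.imwrite("pics/p4.png",np.hstack([cv2.resize(w[100:350,70:350],(430,384)),cv2.resize(d[110:280,180:400],(370,286)).copy() if 0 else cv2.resize(d[100:300,180:400],(370,336))[:336] if 0 else cv2.resize(d[60:290,180:400],(367,384))])[:,:,::-1])
S,D=calibration("scene"),calibration("side")
for n,X in dict(amber=(.55,-.062,.237),blue=(.523,.02,.237),black=(.557,.099,.237)).items(): print(n,(proj(S,X)-[70,100])*[430/280,384/250],(proj(D,X)-[180,60])*[367/220,384/230]+[430,0])
E
```

```text
t: 55.5
tool_pos: [0.5561, 0.2792, 0.2908]
tool_rot: [2.221, 2.221, 0.0]
contact_force: [0.3, -0.2, 0.8]
opening: 0.0555
amber [215.735   96.8903] [626.3093 121.4507]
blue [248.6588  52.5898] [599.239  172.2107]
black [310.1064  34.3397] [523.8424 198.7071]
```

View pics/p4.png

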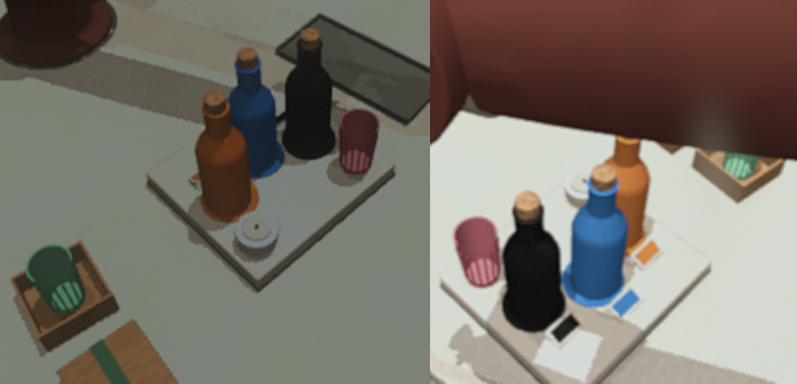

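Corks sit within about 2–4 display px of the pad-centre predictions in both views. Everything stands upright and the gripper is clear.

```bash
python3 -c "from station import finish_job;print(finish_job())"
```

```text
the job is handed in; nothing more can be done
None
```

I handed the job in at about 55.5 s of the 136 s allowed; no verdict is reported. I moved all three carafes to the grey tray, stood the green tumbler in the gift box, then put amber, blue and black back on their own pads. Blue and amber had been swapped at the start.

**Placing:** I lowered each piece until the wrist force showed it was carried, then released it. Nothing was dropped or tipped.

**Last pictures:** All the carafes are upright. In both views their corks are within about 2–4 px of where centred carafes should appear, roughly 2–4 mm, against the 14 mm allowed. The green tumbler stands upright near the middle of the box, the rose tumbler looks unmoved, and the gripper is clear of everything.

**Disagreements:** No check failed. The scene and side cameras disagreed by about 5 mm in y on the carafes. Colour segmentation in shadow also put some pad centres off: by about 3 mm for amber in the wrist view, and by 14 mm for black in the scene view. I discarded those values in favour of the ones that agreed.

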